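# Slide a specimen board out to the pointer of an overhang stand and hold it

## Task

Pull the grey stop plate straight up out of the grooved posts at the end of the overhang stand and put it away upright, fully down in the slot of the white rack. Then slide the plywood board along its rest, straight out between the posts without lifting it, until its front end is level with the tip of the pointer (do not push the pointer). So far out the board would tip off, so finish while holding it: keep the board gripped, flat on the rest, and leave the other things on the bench alone.

Things in the scene. Friction and masses are not known exactly. Their poses are not given: they have to be found in the camera images.
- stand: Overhang stand, fixed: white base, raised narrow aluminium rest (40 mm wide in x, 240 mm long in y = -240 to 0, top 80 mm above the bench), two grooved aluminium posts at its outer end, and on the +x side a scale arm reaching outward (x = 85 to 103 mm, top 76 mm high) with the pointer. Origin on the bench below the middle of the rest's outer edge; z up, y outward: the board slides to +y.
- rest_edge (a point): Middle of the rest's outer edge on its top face, 80 mm above the bench; axes as the stand. The posts stand just beyond it, y = -3 to +31 mm, 54 to 79 mm to either side, tops 105 mm above the bench; their vertical grooves (y = 7 to 21 mm) are open at the top and have a ledge 40 mm above the bench.
- pointer (a joint): The pointer, a brass rider (28 x 22 mm) with a thin finger, on the stand's scale arm; value in m, 0 to 0.04, growing outward. Its tip stands 115 mm + this value beyond the rest's outer edge. Already set (friction about 4 N); must stay so.
- pointer_tip (a point): Tip of the pointer's finger, 41 mm to the +x side of the rest's middle line, 88 mm above the bench, so 11 mm beside the board's path. Axes as the stand: the board's front end must come to the same y as this point.
- stop_plate: Grey painted plate, 130 wide (x) x 8 thick (y) x 90 mm high (z), about 0.2 kg, loose, standing in the grooves of the posts (underside 40 mm, top edge 130 mm above the bench; upper 25 mm free above the posts), barring the board's way. Lift it about 70 mm to clear the posts. Origin in the middle of its underside.
- plate_top (a point): Middle of the stop plate's top edge, 90 mm above its underside. Pinch the plate here across its 8 mm thickness.
- rack: Low white plastic rack, fixed, foot 170 x 80 mm, one slot along its x in which the stop plate stands upright. Slot 12 mm wide (y), 150 mm long (x), 32 mm deep, floor 8 mm above the bench; above it the mouth flares to about 24 mm, up to 52 mm above the bench. Origin on the bench under the middle of the slot.
- rack_slot (a point): Middle of the slot's floor in the rack, 8 mm above the bench: the stop plate's origin belongs here, with the plate's x along the rack's x (either way round).
- board: Plywood board, 60 wide (x) x 200 long (y) x 12 mm thick (z), about 0.13 kg, lying loose lengthwise on the rest behind the stop plate (top face 92 mm above the bench). It sticks out 10 mm at each side of the narrow rest, so fingers can take it from above by its long sides and reach down past the rest. It tips once over 100 mm stick out. Origin in the middle of its underside.
- board_front (a point): Middle of the board's front (outer) end face, at half its thickness: 100 mm from its middle, +y.
- board_tail (a point): Middle of the board's rear end face, at half its thickness: 100 mm from its middle, -y. Grip the board near here, so that the fingers stay behind the posts and clear of the pointer.
- weight: Bystander: brass weight with a knob, 48 mm across, 78 mm high, left alone. Origin under its centre.
- beaker: Bystander: white ceramic cup, 66 mm across, 85 mm high, left alone. Origin under its centre.
- timer: Bystander: white plastic timer, 60 x 90 x 35 mm, left alone. Origin under its centre.
Things that resemble listed ones, but are neither listed nor needed, are in the scene too. There is more than one size of the stop_plate; the job needs the smallest.

How it is judged (in metres and radians):
On the way, in this order (a step that is already met when the one before it is completed fails the run):
1. the stop plate is drawn up clear of the posts, held upright (z of stop_plate in the frame of stand above 0.106 m and angle between stop_plate's own z axis and vertical below 0.3 rad and contact force between the fingers and stop_plate above 0.5 N), for 0.1 s.
2. the stop plate stands in the rack's slot, let go (x of stop_plate in the frame of rack_slot between -0.02 and 0.02 m and y of stop_plate in the frame of rack_slot between -0.012 and 0.012 m and z of stop_plate in the frame of rack_slot between -0.004 and 0.012 m and angle between stop_plate's own z axis and vertical below 0.25 rad and contact force between the fingers and stop_plate below 0.1 N), for 0.2 s.
3. the board, gripped and lying on the rest, is on its way out: its front end is past the rest's edge and still at least 25 mm short of the pointer (y of board_front in the frame of rest_edge above 0.02 m and y of board_front in the frame of pointer_tip below -0.025 m and contact force between the fingers and board above 1 N and z of board in the frame of rest_edge below 0.006 m), for 0.05 s.
At the end, for the whole second after the job is handed in: Board gripped (over 1 N), still, flat on the rest (4 mm, 0.05 rad), straight (0.1 rad, 15 mm), front end within 5 mm of the pointer tip along the rest; pointer unmoved (4 mm); stop plate upright, released, fully down in the rack slot (20 mm along, 12 mm across, 12 mm high) (all of step 2 and y of board_front in the frame of pointer_tip between -0.005 and 0.005 m and z of board in the frame of rest_edge between -0.004 and 0.004 m and x of board_front in the frame of rest_edge between -0.015 and 0.015 m and angle between board's own z axis and vertical below 0.05 rad and angle between the y axis of board and the y axis of stand, either way round below 0.1 rad and contact force between the fingers and board above 1 N and linear speed of board below 0.02 m/s and distance of pointer_tip from where it was at the start of the episode below 0.004 m); the arm keeps its last pose, push and grip.
It fails at once if the board is lifted off the rest instead of slid (z of board in the frame of rest_edge above 0.015 m).
It fails at once if the board tips or falls (angle between board's own z axis and vertical above 0.15 rad or height (world z) of board below 0.06 m).
It fails at once if the pointer is pushed (distance of pointer_tip from where it was at the start of the episode above 0.005 m).
It fails at once if the stop plate is knocked over (angle between stop_plate's own z axis and vertical above 0.7 rad).
It fails at once if a bystander is disturbed (distance of any of weight, beaker, timer from where it was at the start of the episode above 0.02 m).
It also fails if it takes over 58 s, if anything falls off the work surface, if the arm or the gripper's body presses on something with over 40 N, if the wrist force passes 120 N, or if a joint passes its speed limit or range.

## Robot

A 6-joint arm with a two-finger parallel gripper is mounted at the origin on the work surface. World frame = base frame: x ahead of the robot, y to its left, z up, the work surface at z = 0. Lengths are in mm, angles in rad, forces in N, time in s.
With the tool pointing down it reaches from about 300 to 775 mm from the base axis. Payload 14.6 kg.
Tool frame: the origin (TCP) lies between the finger pads; the fingertips stand manip.tip_reach ahead of it and the grasp point (between the pads) lies 5 mm behind it (manip.tip_reach is the distance from the TCP to the fingertips, in mm); z points along the fingers, y is the line along which they close (so a half turn about z gives the same grasp; the last joint's range is limited). The gripper opens to 94 mm and grips with 3 to 60 N. Pads are 16 mm wide; open, the fingers measure 119 mm over their backs; the gripper's body (75 mm by 177 mm) begins 78 mm behind the grasp point.
Start: joints at [-1.4, 0.3, 1.521, -0, 1.321, -0.067], TCP at [129.554, -534.514, 193.846] pointing down, gripper open.
Joint ranges: [-3.03, 3.03], [-0.79, 2.21], [0.23, 2.52], [-1.04, 4.18], [0, 3.07], [-2.55, 2.55]. Speed limits (rad/s): [2.22, 2.22, 2.57, 3.14, 3.14, 3.14].

## Interface

Orientations are given as [roll, pitch, yaw] about the fixed x, y, z axes, in that order (R = Rz(yaw) Ry(pitch) Rx(roll)).
In Python, from cell import manip gives the robot as it stands. The module is installed in compiled form; this text tells all that it offers.
- The arm moves only by the shell command python3 -m creep 'ROWS' [FORCE]. ROWS is JSON, a list of rows, each a list of 3 entries, a list of its own where there are three numbers: the opening, from -1 (shut) to 1 (fully open), then the shift along the tool's x, y, z in cm, then the turn about the tool's z in units of 5 degrees (1.0 is 5 degrees). In form: [[grip, [tx, ty, tz], roll], ...]. A call has 1 to 12 rows; each row is the pose to reach, as a shift and turn from the pose commanded when the call began, along the tool's axes at that moment; what a row does not reach only later rows make up. A row lasts 1/10 s, in which the tool goes at most 50 mm and 8.59 degrees, less where a joint would pass 70% of its speed; a pose out of reach is approached as far as the arm can. A call with a gripper value outside its range is refused whole. The fingers move at their own pace and stop on an object; FORCE is the grip in N (left out, the last holds). Time passes only in rows, so rows that repeat a pose let the fingers close. It gives the time, the measured TCP pose, the force, the opening and the grip force at its end, in the units of the state.
- manip.read_state(): the state, without advancing time (a new reading comes with each control period).
- manip.camera(name): name is "scene" or "side" or "wrist"; returns the picture (480x640x3 uint8, red, green, blue); there is no depth.
- manip.camera_params(name): a dict with "fovy" (degrees; the focal length in pixels is half the picture's height over the tangent of half this angle, whatever the lens; pixels are square), "cx", "cy" (the principal point, pixels), "origin" and "attitude" of the camera in the world. Camera axes: x right, y down, z forward; pixel columns grow to the right and rows downward; lengths in mm; the calibration is good to about 2 mm. The wrist camera is an equidistant fisheye: a pixel r from the principal point sees the ray r / f radians off the axis. A picture is of the moment at which its call begins: read the wrist's pose just before it. camera_params takes no time and is no camera call; for the wrist camera it gives the pose at the moment of the call.
- manip.sign_off(): hands the job in; it is judged then, once.
The state is a dict: "clock": time; "joints": joint angles; "qd": joint speeds; "effort": joint torques, N m; "eef_pos": TCP position; "eef_rot": TCP orientation; "wrist_force": force on the tool from outside, world axes, zero at the start; "moment": the same for the moment, N m; "finger_gap": finger opening in mm; "finger_force": force on a finger pad.
Only numpy, scipy, OpenCV 4.12 (cv2) and the standard library are available. Lean on these libraries where they do the work, as an engineer would, in place of code of your own. Each camera call takes 0.05 s, during which the arm holds its last target. There are 200 camera calls.

## Working session

There is one attempt and no reset: what is moved stays moved. The work goes in short steps, Python scripts to look and compute and a shell command to move; the robot and the scene stay as the last step left them, time stands still between calls to the robot, and variables do not carry over. Pictures are saved under pics/ and viewed, at most 10 in all, crops included, and the job is handed in when it is done.

```bash
mkdir -p pics
python3 - <<'E'
from cell import manip
import cv2
for n in("scene","side","wrist"):
    p=manip.camera_params(n);print(n,p)
    cv2.imwrite(f"pics/{n}0.png",manip.camera(n)[:,:,::-1])
print(manip.tip_reach,manip.read_state())
E
```

```text
scene {'fovy': 46.702793968257176, 'cx': 321.06561636106466, 'cy': 234.77669142238062, 'origin': array([1088.66274755, -373.92068596, 1321.25886688]), 'attitude': array([-2.63663037, -0.01481052,  0.94092054])}
side {'fovy': 43.448884018569906, 'cx': 322.383873440503, 'cy': 245.75729519452713, 'origin': array([ 308.47436828, 1318.99296776,  807.96257639]), 'attitude': array([-2.06283703, -0.01800862, -2.92842431])}
wrist {'fovy': 65.70646984690485, 'cx': 322.50337454250746, 'cy': 231.25775619023256, 'origin': array([ 211.51386057, -514.77803909,  384.27283487]), 'attitude': array([ 2.84760385e+00,  1.29253819e-03, -1.33298205e+00])}
14.0 {'clock': 0.15, 'joints': array([-1.39964683e+00,  3.00348269e-01,  1.52143333e+00,  2.43628230e-06,
        1.32070239e+00, -6.65943848e-02]), 'qd': array([-0.0008602 , -0.00172331, -0.00126637,  0.00024775, -0.00034852,
       -0.00025992]), 'effort': array([ 1.86451005e-03, -5.31954610e+01, -3.52819204e+01,  7.09050405e-02,
        2.35920731e-02, -7.12097517e-05]), 'eef_pos': array([ 129.49577216, -534.32193065,  193.41621944]), 'eef_rot': array([-3.14070345e+00, -6.16688511e-05,  2.37743249e-01]), 'wrist_force': array([ 0.47184553, -0.31725484, -0.30231151]), 'moment': array([ 0.00958031,  0.01154234, -0.0190701 ]), 'finger_force': 0.0, 'finger_gap': 93.7688455938982}
```

View pics/scene0.png

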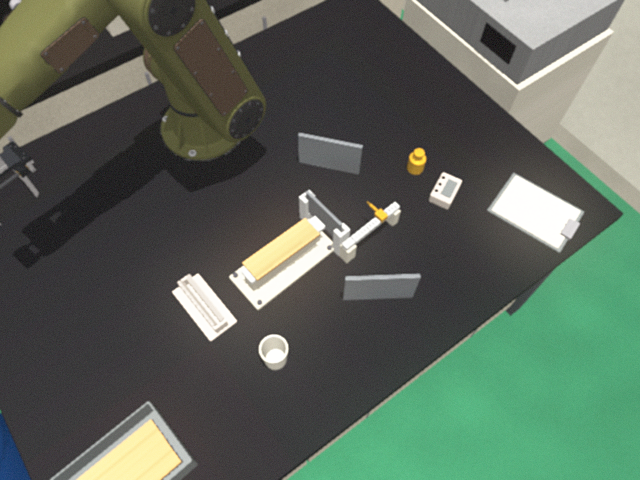

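View pics/side0.png

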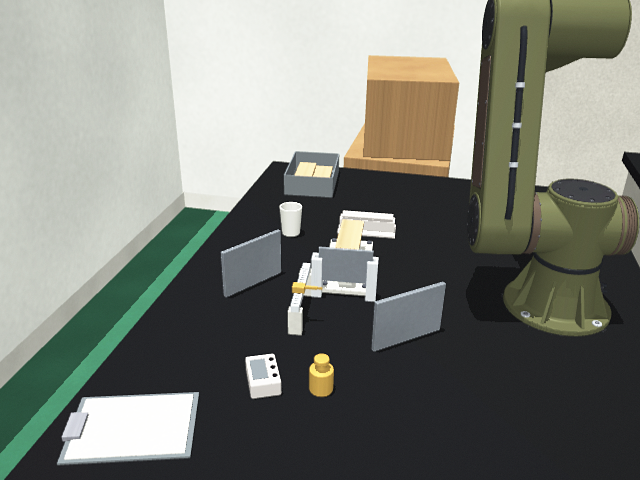

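The scene image shows the board on the stand at about (280,250) and the stop plate in the posts at (325,212). The rack is at (203,303), the pointer at (378,211), and two larger decoy plates stand at (330,153) and (382,287). I'll zoom in to measure these.

Run:
```python
import cv2
a=cv2.imread("pics/scene0.png")[175:350,165:415]
cv2.imwrite("pics/c1.png",cv2.resize(a,None,fx=3.2,fy=3.2,interpolation=cv2.INTER_CUBIC))
a=cv2.imread("pics/side0.png")[200:345,270:410]
cv2.imwrite("pics/c2.png",cv2.resize(a,None,fx=4,fy=4,interpolation=cv2.INTER_CUBIC))
```

```text
(no output)
```

View pics/c1.png

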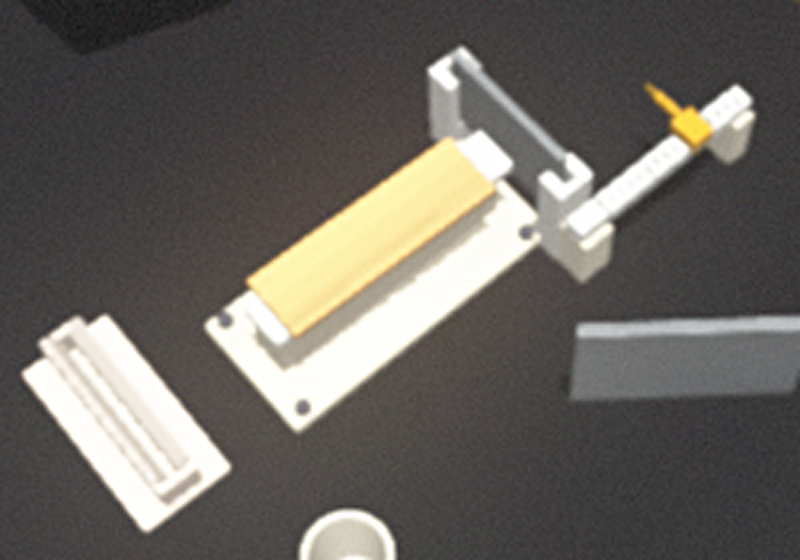

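View pics/c2.png

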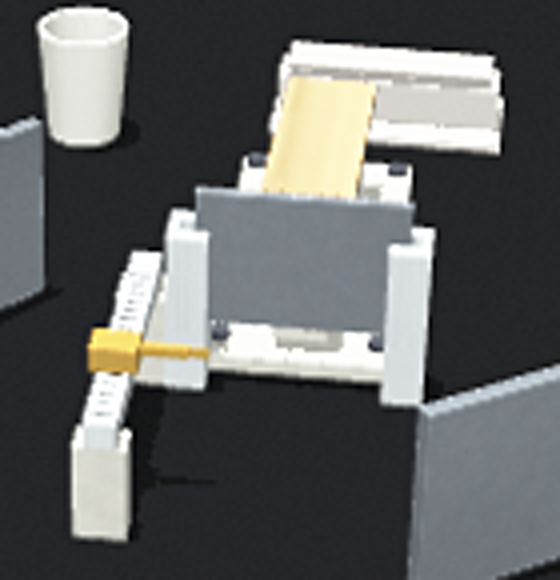

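```bash
cat > h.py <<'E'
import numpy as np
from scipy.spatial.transform import Rotation as R
from scipy.optimize import least_squares
from cell import manip
def P(n):
    p=manip.camera_params(n);return dict(f=240/np.tan(np.radians(p["fovy"])/2),c=np.array([p["cx"],p["cy"]]),o=np.array(p["origin"]),R=R.from_euler("xyz",p["attitude"]).as_matrix(),fish=n=="wrist")
def proj(c,X):
    v=(np.atleast_2d(X)-c["o"])@c["R"]
    if c["fish"]:
        rho=np.hypot(v[:,0],v[:,1]);th=np.arctan2(rho,v[:,2]);return c["c"]+v[:,:2]/rho[:,None]*(c["f"]*th)[:,None]
    return c["c"]+c["f"]*v[:,:2]/v[:,2:]
def place(q,L):
    c,s=np.cos(q[2]),np.sin(q[2]);L=np.atleast_2d(L).astype(float)
    return np.c_[q[0]+c*L[:,0]-s*L[:,1],q[1]+s*L[:,0]+c*L[:,1],L[:,2]]
def back(c,uv,z):
    d=(np.array(uv)-c["c"])/c["f"];v=np.r_[d,1]
    if c["fish"]:
        th=np.linalg.norm(d);v=np.r_[d/th*np.sin(th),np.cos(th)]
    v=c["R"]@v;return c["o"]+v*(z-c["o"][2])/v[2]
E
python3 - <<'E'
from h import *
S,D=P("scene"),P("side")
s=lambda l:np.array(l)/3.2+[165,175]-.35
d=lambda l:np.array(l)/4+[270,200]-.4
# stand: plate top centre ends, pointer tip
us=s([(458,56),(567,158),(648,86)]);ud=d([(197,190),(412,207),(208,353)])
def r(q):
    a=place(q,[(-65,14,130),(65,14,130),(41,115+q[3],88)]);b=place(q,[(65,18,130),(-65,18,130),(41,115+q[3],88)])
    return np.r_[(proj(S,a)-us).ravel(),(proj(D,b)-ud).ravel()]
y0=back(S,us[0],130),back(S,us[1],130);m=(y0[0]+y0[1])/2;v=y0[1]-y0[0];print(y0,np.hypot(*v[:2]))
o=least_squares(r,[m[0],m[1],np.arctan2(v[1],v[0]),20]);q=o.x;print("stand",q,o.fun.round(1))
b=np.array([back(S,u,92) for u in s([(249,282),(447,138),(496,190),(292,334)])])
c,sn=np.cos(q[2]),np.sin(q[2]);Ri=np.array([[c,sn],[-sn,c]])
print("board in stand",((b[:,:2]-q[:2])@Ri.T).round(1))
for z in(0,8):
    k=np.array([back(S,u,z) for u in s([(230,467),(147,530),(25,373),(105,316)])]);print("rack",z,k[:,:2].round(1).tolist(),k.mean(0)[:2],[np.linalg.norm(k[i]-k[i-1]).round(1) for i in range(4)],np.arctan2(*(k[1]-k[2])[1::-1]))
E
```

```text
(array([446.48195045,  73.97088115, 130.        ]), array([572.25592345,  88.00858431, 130.        ])) 126.55492638561729
stand [5.09752267e+02 6.67114614e+01 9.19938530e-02 1.43548720e+01] [-0.4 -0.9 -0.2  0.5 -0.   0.1 -1.   0.3  0.2  0.1  0.3  0.2]
board in stand [[ -29.4 -226.9]
 [ -27.6  -28.8]
 [  34.   -30.5]
 [  26.6 -229. ]]
rack 0 [[584.8, -243.6], [591.0, -322.0], [421.7, -334.5], [415.2, -257.5]] [ 503.17679893 -289.4057291 ] [np.float64(170.1), np.float64(78.6), np.float64(169.7), np.float64(77.3)] 0.07379483978128325
rack 8 [[587.9, -244.4], [594.0, -322.3], [425.8, -334.7], [419.3, -258.2]] [ 506.72181778 -289.91745294] [np.float64(169.1), np.float64(78.1), np.float64(168.7), np.float64(76.8)] 0.07379483978128315
```

```bash
python3 -m creep '[[1,[51.3,-50.8,-5],1.67],[1,[51.3,-50.8,-5],1.67],[1,[51.3,-50.8,-5],1.67],[1,[51.3,-50.8,-5],1.67],[1,[51.3,-50.8,-5],1.67],[1,[51.3,-50.8,-5],1.67],[1,[51.3,-50.8,-5],1.67],[1,[51.3,-50.8,-5],1.67],[1,[51.3,-50.8,-5],1.67],[1,[51.3,-50.8,-5],1.67],[1,[51.3,-50.8,-5],1.67],[1,[51.3,-50.8,-5],1.67]]' 20
```

```text
clock: 1.35
eef_pos: [444.3, -22.9, 235.5]
eef_rot: [3.141, -0.0, 0.092]
wrist_force: [0.7, -1.2, -0.2]
finger_gap: 94.4
finger_force: 0.0
```

```bash
python3 -m creep '[[1,[7.3,-9.7,-2],0],[1,[7.3,-9.7,-2],0],[1,[7.3,-9.7,-2],0],[1,[7.3,-9.7,-2],0],[1,[7.3,-9.7,-2],0]]'
python3 - <<'E'
from h import *
import cv2
print(manip.read_state()["eef_pos"]);w=P("wrist");a=manip.camera("wrist")[:,:,::-1].copy()
print(w["o"]);cv2.imwrite("pics/w1.png",a)
q=[509.75,66.7,.092]
L=[(-65,10,130),(65,10,130),(65,18,130),(-65,18,130),(-29.4,-29.6,92),(29.4,-29.6,92),(41,129.4,88)]
for l,u in zip(L,proj(w,place(q,L))):print(l,u.round(1))
E
```

```text
clock: 1.85
eef_pos: [507.1, 78.2, 254.8]
eef_rot: [3.141, 0.001, 0.093]
wrist_force: [0.5, -0.6, 0.7]
finger_gap: 94.0
finger_force: 0.0
[507.13847448  78.21303241 254.78965302]
[591.33289053  85.85855921 445.6084664 ]
(-65, 10, 130) [324.1 284.5]
(65, 10, 130) [324.4 142.8]
(65, 18, 130) [314.9 142.8]
(-65, 18, 130) [315.5 284.5]
(-29.4, -29.6, 92) [363.5 236. ]
(29.4, -29.6, 92) [365.2 177.8]
(41, 129.4, 88) [204.3 167.2]
```

View pics/w1.png

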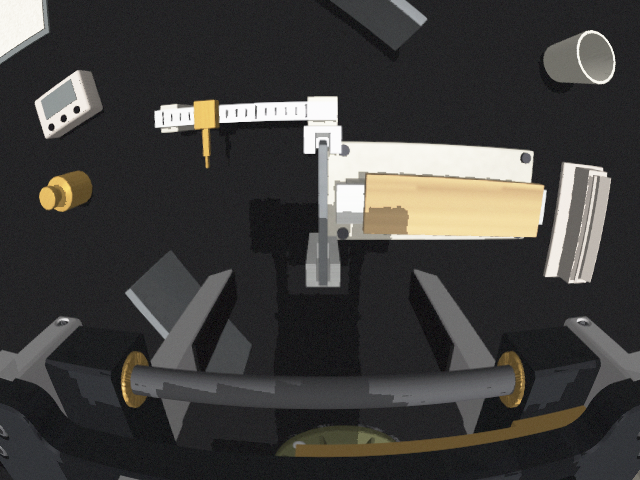

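The wrist view shows the plate's top edge at u≈323 (predicted 320) and v 143–283. The pointer tip is at (207,167), the board's front end at u≈364, and the rack at (580,222). All agree with the fit to within 3 mm.

```bash
python3 -m creep '[[0,[0,0,5],0],[0,[0,0,8],0],[0,[0,0,8],0],[0,[0,0,8],0],[0,[0,0,8],0],[0,[0,0,8],0]]'
python3 - <<'E'
from h import *
import cv2
print(manip.read_state()["eef_pos"]);w=P("wrist");a=manip.camera("wrist")[:,:,::-1].copy()
cv2.imwrite("pics/w2.png",a[90:390,160:560])
q=[509.75,66.7,.092]
L=[(-65,10,130),(65,10,130),(65,18,130),(-65,18,130),(-29.4,-29.6,92),(29.4,-29.6,92),(41,129.4,88)]
for l,u in zip(L,proj(w,place(q,L))):print(l,u.round(1)-[160,90])
t=manip.read_state()["eef_pos"];print("tcp",proj(w,t)-[160,90], proj(w,[t[0],t[1],130])-[160,90])
E
```

```text
clock: 2.5
eef_pos: [508.1, 78.2, 177.0]
eef_rot: [3.142, -0.003, 0.092]
wrist_force: [0.8, -0.1, -0.1]
finger_gap: 49.7
finger_force: 0.0
[508.09540533  78.15294549 176.99395642]
(-65, 10, 130) [164.3 239.9]
(65, 10, 130) [164.6  61.4]
(65, 18, 130) [152.1  61.4]
(-65, 18, 130) [153.6 239.9]
(-29.4, -29.6, 92) [213.3 176.7]
(29.4, -29.6, 92) [216.3 104.8]
(41, 129.4, 88) [15.3 91.4]
tcp [[162.02765531 186.52667497]] [[162.12137033 158.92433065]]
```

View pics/w2.png

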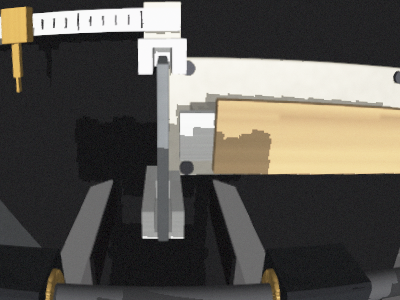

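Plate centred between the fingers (u≈163 against the finger midline of 162). I'll descend and grip.

```bash
python3 -m creep '[[0,[0,0,3.5],0],[0,[0,0,6.5],0],[0,[0,0,6.5],0],[0,[0,0,6.5],0],[-1,[0,0,6.5],0],[-1,[0,0,6.5],0],[-1,[0,0,6.5],0],[-1,[0,0,6.5],0],[-1,[0,0,6.5],0],[-1,[0,0,6.5],0]]' 30
```

```text
clock: 3.55
eef_pos: [507.5, 78.3, 110.5]
eef_rot: [3.142, -0.0, 0.092]
wrist_force: [0.3, 0.4, 1.1]
finger_gap: 7.7
finger_force: 30.0
```

```bash
python3 -m creep '[[-1,[0,0,-1],0],[-1,[0,0,-2.5],0],[-1,[0,0,-4],0],[-1,[0,0,-6],0],[-1,[0,0,-8],0],[-1,[0,0,-10],0],[-1,[0,0,-12],0],[-1,[0,0,-12],0],[-1,[0,0,-12],0]]'
```

```text
clock: 4.45
eef_pos: [507.3, 78.3, 229.9]
eef_rot: [-3.142, 0.0, 0.092]
wrist_force: [-0.7, 0.4, -2.4]
finger_gap: 7.5
finger_force: 30.0
```

```bash
python3 -m creep '[[-1,[-1.5,3,0],0],[-1,[-3,9,0],0],[-1,[-3,15,0],0],[-1,[-3,21,0],0],[-1,[-3,25,0],0],[-1,[-3,27,0],0.1],[-1,[-3,27,0],0.2],[-1,[-3,27,0],0.2],[-1,[-3,27,0],0.2]]'
python3 - <<'E'
from h import *
import cv2
print(manip.read_state()["eef_pos"]);w=P("wrist");a=manip.camera("wrist")[:,:,::-1].copy()
a=a[90:390,240:640];cv2.imwrite("pics/w3.png",cv2.resize(a,None,fx=2,fy=2,interpolation=cv2.INTER_CUBIC))
np.save("w3.npy",w,allow_pickle=True)
for q in([505,-289.7,.074],):
    L=[(85,40,0),(85,-40,0),(-85,-40,0),(-85,40,0),(75,0,8),(-75,0,8),(75,12,52),(75,-12,52),(-75,-12,52),(-75,12,52)]
    for l,u in zip(L,proj(w,place(q,L))):print(l,((u-[240,90])*2).round(1))
E
```

```text
clock: 5.35
eef_pos: [502.2, -192.4, 229.6]
eef_rot: [-3.141, 0.001, 0.076]
wrist_force: [0.2, -0.4, -1.5]
finger_gap: 7.3
finger_force: 30.0
[ 502.20988677 -192.38243683  229.58443679]
(85, 40, 0) [267.3  71.6]
(85, -40, 0) [403.   77.7]
(-85, -40, 0) [383. 353.]
(-85, 40, 0) [258.  354.5]
(75, 0, 8) [339.3  92. ]
(-75, 0, 8) [325.4 343.7]
(75, 12, 52) [336.   94.9]
(75, -12, 52) [381.7  97. ]
(-75, -12, 52) [361.9 372.6]
(-75, 12, 52) [320.  373.3]
```

View pics/w3.png

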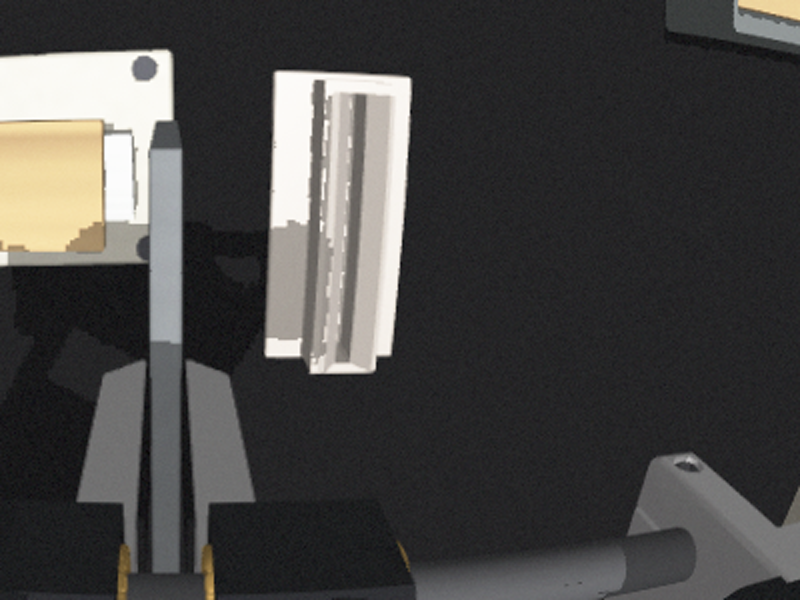

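Run:
```python
from h import *
w=np.load("w3.npy",allow_pickle=True).item()
u=np.array([(274,71),(411,77),(391,355),(265,356)])/2+[240,90]-.25
for z in(0,8):
    L=[(85,40,z),(85,-40,z),(-85,-40,z),(-85,40,z)]
    o=least_squares(lambda q:(proj(w,place(q,L))-u).ravel(),[505,-290,.074]);print(z,o.x,o.fun.round(1))
L=[(75,6,40),(75,-6,40),(-75,6,40),(-75,-6,40),(75,12,52),(75,-12,52),(-75,12,52),(-75,-12,52)]
print(((proj(w,place(o.x,L))-[240,90])*2).round(0).tolist())
# plate held: far top corner face centre at (165,122)-(165,148) 
t=np.array(manip.read_state()["eef_pos"])
for l in(-65,65):
  for z in(t[2]+18-90+0,t[2]+19.5):print(l,((proj(w,[t[0]+l,t[1]+l*.075,z])-[240,90])*2).round(0))
```

```text
0 [ 5.05432954e+02 -2.93913812e+02  7.61501453e-02] [ 0.4  0.6 -0.5  0.6 -0.4 -0.9  0.3 -0.5]
8 [ 5.06731897e+02 -2.92043781e+02  7.67094960e-02] [-0.1 -0.6  0.3 -0.5  0.1  0.4 -0.2  0.9]
[[346.0, 91.0], [369.0, 92.0], [331.0, 362.0], [352.0, 362.0], [340.0, 92.0], [386.0, 94.0], [325.0, 371.0], [367.0, 370.0]]
-65 [[164. 448.]]
-65 [[164. 597.]]
65 [[164. 117.]]
65 [[164. 146.]]
```

```bash
python3 -m creep '[[-1,[-0.1,4,0],0],[-1,[-0.2,8,0],0],[-1,[-0.2,9.95,1],0],[-1,[-0.2,9.95,4],0],[-1,[-0.2,9.95,7],0],[-1,[-0.2,9.95,9],0],[-1,[-0.2,9.95,9],0],[-1,[-0.2,9.95,9],0]]'
```

```text
clock: 6.2
eef_pos: [508.3, -292.1, 141.1]
eef_rot: [3.141, -0.0, 0.076]
wrist_force: [-0.4, -0.2, -2.1]
finger_gap: 7.1
finger_force: 30.0
```

Lowering slowly into the slot, with the target just above the floor.

```bash
python3 -m creep '[[-1,[0,0,1],0],[-1,[0,0,2],0],[-1,[0,0,2.7],0],[-1,[0,0,3.4],0],[-1,[0,0,4.1],0],[-1,[0,0,4.8],0],[-1,[0,0,5.4],0],[-1,[0,0,5.8],0],[-1,[0,0,6.0],0],[-1,[0,0,6.0],0]]'
python3 - <<'E'
from h import *
import cv2
a=manip.camera("side")[:,:,::-1];b=manip.camera("scene")[:,:,::-1]
x=cv2.resize(a[170:280,290:430],None,fx=2.8,fy=2.8);y=cv2.resize(b[230:350,150:290],None,fx=2.8,fy=2.8)
y=y[:x.shape[0]];cv2.imwrite("pics/r.png",np.hstack([x,y]))
E
```

```text
clock: 7.2
eef_pos: [507.8, -292.6, 80.1]
eef_rot: [-3.141, 0.0, 0.075]
wrist_force: [-0.0, 1.5, -2.7]
finger_gap: 7.8
finger_force: 30.0
```

View pics/r.png

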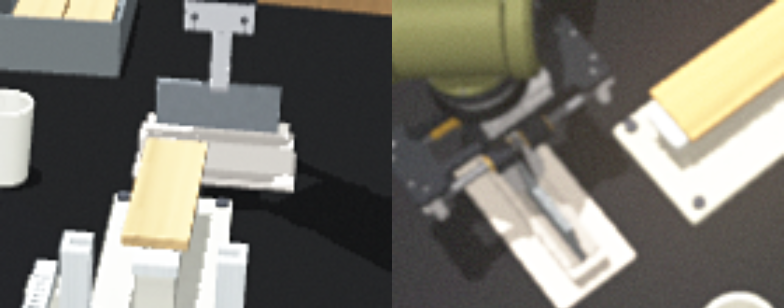

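The pictures show the plate standing in the rack slot, held about 1 mm above the floor. I'll lower the last bit, release and go up.

```bash
python3 -m creep '[[-1,[0,0,0.2],0],[-1,[0,0,0.2],0],[0,[0,0,0.2],0],[0,[0,0,0.2],0],[0,[0,0,0.2],0],[0,[0,0,0.2],0],[0,[0,0,0.2],0],[0,[0,0,-3],0],[0,[0,0,-7],0],[0,[0,0,-11],0],[0.6,[0,0,-13],0],[0.6,[0,0,-13],0]]'
python3 - <<'E'
from h import *
import cv2
a=manip.camera("side")[:,:,::-1];b=manip.camera("scene")[:,:,::-1]
x=cv2.resize(a[170:280,290:430],None,fx=2.8,fy=2.8);y=cv2.resize(b[230:350,150:290],None,fx=2.8,fy=2.8)
y=y[:x.shape[0]];cv2.imwrite("pics/r2.png",np.hstack([x,y]))
E
```

```text
clock: 8.5
eef_pos: [508.7, -293.3, 213.5]
eef_rot: [3.138, -0.004, 0.075]
wrist_force: [-0.0, 0.3, 1.2]
finger_gap: 59.7
finger_force: 0.0
```

View pics/r2.png

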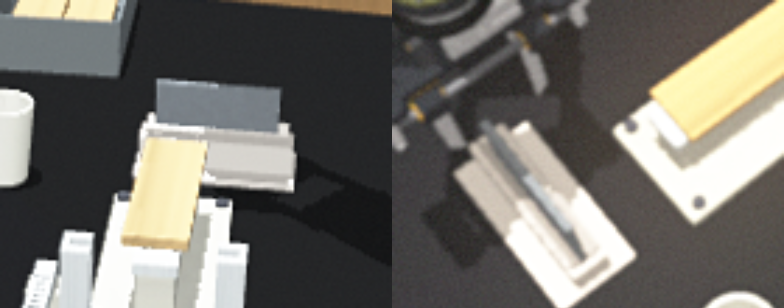

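The plate is upright in the slot and released. Next I move over the board tail, turning the gripper 90°.

```bash
python3 -m creep '[[0.9,[3.28,-15.7,0],-18.2],[0.9,[3.28,-15.7,0],-18.2],[0.9,[3.28,-15.7,0],-18.2],[0.9,[3.28,-15.7,0],-18.2],[0.9,[3.28,-15.7,0],-18.2],[0.9,[3.28,-15.7,0],-18.2],[0.9,[3.28,-15.7,0],-18.2],[0.9,[3.28,-15.7,0],-18.2],[0.9,[3.28,-15.7,0],-18.2],[0.9,[3.28,-15.7,0],-18.2],[0.9,[3.28,-15.7,0],-18.2],[0.9,[3.28,-15.7,0],-18.2]]'
python3 - <<'E'
from h import *
import cv2
w=P("wrist");t=manip.read_state();print(t["eef_pos"],t["eef_rot"])
np.save("w4.npy",w,allow_pickle=True)
a=manip.camera("wrist")[:,:,::-1].copy();cv2.imwrite("pics/w4.png",a)
L=[(-29.4,-29.6,92),(29.4,-29.6,92),(29.4,-229.6,92),(-29.4,-229.6,92),(41,129.4,88)]
print(proj(w,place([509.75,66.7,.092],L)).round(1),proj(w,t["eef_pos"]))
E
```

```text
clock: 9.8
eef_pos: [528.3, -133.5, 208.6]
eef_rot: [-3.139, -0.001, 1.664]
wrist_force: [-0.0, 0.1, 0.6]
finger_gap: 89.2
finger_force: 0.0
[ 528.32708543 -133.52743265  208.60405935] [-3.13918561e+00 -1.05546293e-03  1.66413461e+00]
[[ 287.8   20.6]
 [ 359.8   20.7]
 [ 356.7  253.3]
 [ 290.1  253.2]
 [ 368.7 -124.4]] [[323.4946197  277.18252697]]
```

View pics/w4.png

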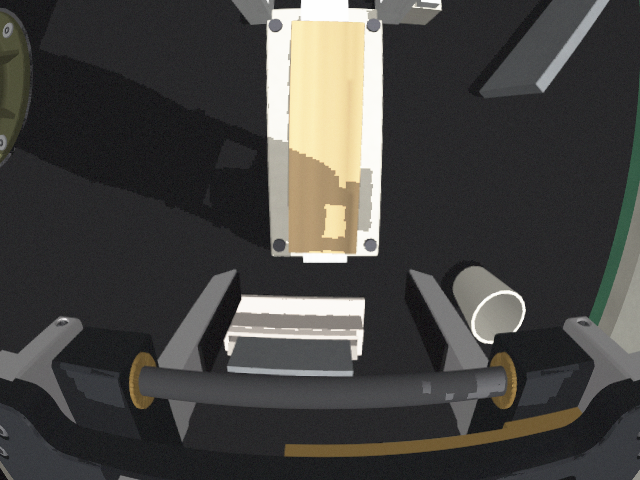

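The board's top corners in the wrist image are about (291,21), (364,23), (357,253) and (290,252). The plate stands in the rack at (290,355). I'll fit the board's pose from these numbers.

Run:
```python
from h import *
w=np.load("w4.npy",allow_pickle=True).item()
u=np.array([(291,21),(364,23),(357,253),(289.5,252)])
L=[(-30,100,92),(30,100,92),(30,-100,92),(-30,-100,92)]
o=least_squares(lambda q:(proj(w,place(q,L))-u).ravel(),[519,-60,.092]);q=o.x;print(q,o.fun.round(1))
t=manip.read_state()["eef_pos"];d=q[:2]-[509.75,66.7]
c,s=np.cos(.092),np.sin(.092);print("in stand",c*d[0]+s*d[1],-s*d[0]+c*d[1])
g=place(q,[(0,-70,0)])[0];e=g-t;y=1.664;print(g,"tool x,y",e[0]*np.cos(y)+e[1]*np.sin(y),e[0]*np.sin(y)-e[1]*np.cos(y))
```

```text
[ 5.23157342e+02 -6.25000431e+01  7.58485235e-02] [-0.2 -0.7  0.3 -1.3  0.1  1.1 -0.2  1. ]
in stand 1.4809990774293968 -129.88539027374077
[ 528.46164953 -132.29878467    0.        ] tool x,y 1.247198329910226 0.1779840482111268
```

```bash
python3 -m creep '[[0.9,[0,0,4],0],[0.9,[0,0,8],0],[0.9,[0,0,11],0],[0.9,[0,0,12.7],0],[0.9,[0,0,12.7],0],[0.9,[0,0,12.7],0],[-1,[0,0,12.7],0],[-1,[0,0,12.7],0],[-1,[0,0,12.7],0],[-1,[0,0,12.7],0],[-1,[0,0,12.7],0]]' 30
```

```text
clock: 10.95
eef_pos: [528.9, -133.7, 83.5]
eef_rot: [3.141, 0.0, 1.663]
wrist_force: [0.5, -0.3, -0.7]
finger_gap: 52.6
finger_force: 0.0
```

Run:
```python
from h import *
import cv2
for _ in range(2):
    t=manip.read_state();print(t["clock"],t["eef_pos"],t["finger_gap"],t["finger_force"],t["wrist_force"])
    a=manip.camera("scene");
b=cv2.imread("pics/scene0.png")[:,:,::-1]
S=P("scene")
for n,im in(("old",b),("new",a)):
    h=cv2.cvtColor(np.ascontiguousarray(im),cv2.COLOR_RGB2HSV);m=cv2.inRange(h,(12,60,90),(30,255,255));m[:210]=0;m[290:]=0;m[:,:235]=0;m[:,335:]=0
    r=cv2.minAreaRect(cv2.findNonZero(m));p=np.array([back(S,u,92)[:2] for u in cv2.boxPoints(r)]);print(n,m.sum()//255,r,p.mean(0).round(1))
    cv2.imwrite(f"pics/m_{n}.png",m)
print(cv2.countNonZero(cv2.inRange(cv2.absdiff(a,np.ascontiguousarray(b))[225:245,290:330].max(2),30,255)))
```

```text
10.95 [ 528.92078465 -133.71942373   83.5195275 ] 52.60509207184996 0.0 [ 0.52518541 -0.25166509 -0.69636506]
11.0 [ 528.87968821 -133.70498235   83.43275719] 48.45782077341306 0.0 [-0.1651918  -0.30548616  0.23387312]
old 1966 ((280.50384521484375, 248.18946838378906), (25.86756706237793, 81.26702117919922), 53.84181594848633) [521.7 -61. ]
new 1698 ((267.5337829589844, 230.46005249023438), (69.5795669555664, 80.61788940429688), 54.29330825805664) [458.2 -59.2]
14
```

The fingers went past 60 mm without touching anything. I'll check numerically where the board is before moving further.

Run:
```python
from h import *
import cv2
S,D=P("scene"),P("side")
q=[521.7,-61,.085]
for n,c in(("scene",S),("side",D)):
    a=cv2.imread(f"pics/{n}0.png");b=manip.camera(n)[:,:,::-1].copy();cv2.imwrite(f"pics/{n}1.png",b)
    for k in range(-110,111,20):
        pg=proj(c,place(q,[(-25,k-9,92),(25,k-9,92),(25,k+9,92),(-25,k+9,92)]))
        m=np.zeros((480,640),np.uint8);cv2.fillPoly(m,[pg.round().astype(int)],255)
        print(n,k,[cv2.mean(i,m)[:3] and [round(v) for v in cv2.mean(i,m)[:3]] for i in(a,b)])
t=manip.read_state();print(t["finger_gap"],t["finger_force"],t["clock"],t["wrist_force"])
```

```text
scene -110 [[228, 236, 239], [208, 218, 223]]
scene -90 [[169, 237, 252], [125, 180, 216]]
scene -70 [[171, 240, 253], [97, 113, 125]]
scene -50 [[171, 240, 253], [93, 94, 97]]
scene -30 [[171, 240, 253], [91, 95, 100]]
scene -10 [[171, 240, 253], [100, 113, 122]]
scene 10 [[170, 239, 253], [178, 234, 242]]
scene 30 [[169, 239, 253], [189, 249, 255]]
scene 50 [[169, 238, 253], [188, 248, 255]]
scene 70 [[169, 238, 253], [189, 249, 255]]
scene 90 [[170, 238, 253], [190, 249, 255]]
scene 110 [[238, 240, 241], [245, 247, 248]]
side -110 [[188, 194, 199], [179, 183, 186]]
side -90 [[198, 238, 248], [133, 159, 175]]
side -70 [[194, 241, 251], [113, 149, 169]]
side -50 [[194, 241, 251], [107, 148, 173]]
side -30 [[195, 241, 251], [110, 153, 177]]
side -10 [[194, 241, 251], [164, 212, 229]]
side 10 [[194, 240, 251], [194, 241, 251]]
side 30 [[193, 240, 251], [193, 240, 251]]
side 50 [[193, 240, 251], [193, 240, 251]]
side 70 [[190, 211, 214], [194, 241, 251]]
side 90 [[138, 132, 124], [193, 241, 251]]
side 110 [[135, 129, 122], [147, 194, 217]]
37.007744984215016 0.0 11.15 [-0.62492301  0.73622458 -0.14936482]
```

Run:
```python
from h import *
import cv2
a=cv2.imread("pics/side0.png").astype(int);b=cv2.imread("pics/side1.png").astype(int);D=P("side")
t=manip.read_state();p=t["eef_pos"];y=.092
print(p,t["finger_gap"])
xs=range(-60,61,5);print("x   ",*[f"{x:4d}" for x in xs])
for z in range(150,55,-6):
    r=[]
    for x in xs:
        u=proj(D,[p[0]+x*np.cos(y)-8*np.sin(y),p[1]+x*np.sin(y)+8*np.cos(y),z])[0].round().astype(int)
        d=abs(b-a)[u[1],u[0]].max();r.append(f"{b[u[1],u[0]].mean():4.0f}" if d>25 else "   .")
    print(f"{z:4d}",*r)
```

```text
[ 528.83988677 -133.66697443   83.31973199] 37.007744984215016
x     -60  -55  -50  -45  -40  -35  -30  -25  -20  -15  -10   -5    0    5   10   15   20   25   30   35   40   45   50   55   60
 150  128  130  129  127  127   85  197  203   93  128  130  127  131  129  126  128    .  202  209    .    .    .    .    .    .
 144  129  130  127  127  129  124  204  202  100  129  130  128  130  129  130  130    .  201  209    .    .    .    .    .    .
 138  128  130  126  127  130  120  203  209  106  127  128  130  127  128  129  130    .  201  207    .    .    .    .    .    .
 132  126  128  126  128  130  122  202  209  125  129  128  127  126  128  129  128   68  199  206    .    .    .    .    .    .
 126  116  118  115  125  123  121  200  207  118  119  116  127  124  120  122  119   64  199  206    .    .    .    .    .    .
 120    .    .    .    .    .    .  202  205    .    .    .    .    .    .    .    .   78  205  206   56    .    .    .    .    .
 114    .    .    .    .    .    .  198  206  134    .    .    .    .    .    .    .   55  204  204    .    .    .    .    .   
[... 472 characters left out ...]
  135  124  134    .    .    .    .    .    .    .
  84    .    .    .    .    .    .  148  150  148  150  151  146  144  144  142  137  128  130  163    .    .    .    .    .    .
  78    .    .    .    .    .    .    .  151  150  149  151  146  144  144  140  138  131  129    .    .    .    .    .    .    .
  72    .    .    .    .    .    .    .  151  153  150  149  146  143  140  138  133  123    .    .    .    .    .    .    .    .
  66    .    .    .    .    .    .    .  147  149  144  144  146  134    .    .    .    .    .    .    .    .    .    .    .    .
  60    .    .    .    .    .    .    .    .    .    .    .    .    .    .    .    .    .    .    .    .    .    .    .    .    .
```

```bash
python3 - <<'E'
from h import *
w=np.load("w4.npy",allow_pickle=True).item()
p=np.array([528.33,-133.53,208.6]);T=R.from_euler("xyz",[-3.139,-.001,1.664]).as_matrix()
for dz in(14,5,0,-5,-11,-20):print(dz,[proj(w,p+T@np.array([8,s*44.6,dz]))[0].round(1).tolist() for s in(-1,1)])
E
python3 -m creep '[[0.9,[0,0,0],0],[0.9,[0,0,-1],0],[0.9,[0,0,-1],0],[0.9,[0,0,-1],0],[0.9,[0,0,-1],0],[0.9,[0,0,-1],0],[0.9,[0,0,-1],0],[0.9,[0,0,-1],0]]'
```

```text
14 [[248.6, 254.8], [398.2, 254.8]]
5 [[245.7, 260.2], [401.2, 260.3]]
0 [[244.0, 263.4], [402.9, 263.5]]
-5 [[242.2, 266.8], [404.8, 266.8]]
-11 [[240.0, 271.1], [407.0, 271.1]]
-20 [[236.4, 277.9], [410.7, 277.9]]
clock: 11.95
eef_pos: [528.8, -133.7, 93.2]
eef_rot: [-3.141, -0.0, 1.663]
wrist_force: [-0.2, 0.5, -0.1]
finger_gap: 89.0
finger_force: 0.0
```

The fingertips really stand about 25 mm further back than the stated reach: the wrist image and the side view agree. So I go 25 mm deeper.

```bash
python3 -c "
from h import *
D=P('side')
for z in(98,104,110):print(z,proj(D,place([506.7,-292,.076],[(65,4,z),(-65,4,z)])).round(1).tolist())
print('seen (346,198.6) (390,201.4)')"
python3 -m creep '[[0.9,[0,0,1],0],[0.9,[0,0,2],0],[0.9,[0,0,3],0],[0.9,[0,0,3.6],0],[0.9,[0,0,3.6],0],[0.9,[0,0,3.6],0],[-1,[0,0,3.6],0],[-1,[0,0,3.6],0],[-1,[0,0,3.6],0],[-1,[0,0,3.6],0],[-1,[0,0,3.6],0],[-1,[0,0,3.6],0]]' 30
```

```text
98 [[346.0, 198.3], [390.5, 201.5]]
104 [[346.1, 196.4], [390.7, 199.6]]
110 [[346.2, 194.5], [390.8, 197.7]]
seen (346,198.6) (390,201.4)
clock: 13.15
eef_pos: [528.9, -133.7, 57.5]
eef_rot: [3.141, 0.0, 1.663]
wrist_force: [-0.5, -0.2, 1.5]
finger_gap: 59.7
finger_force: 29.9
```

The board is gripped at 59.7 mm and 30 N, and the plate's top is confirmed at z=98, so it is fully down. Now the slide.

```bash
python3 -m creep '[[-1,[0.7,0,0],0],[-1,[2,0,0],0],[-1,[3.3,0,0],0],[-1,[4.6,0,0],0],[-1,[5.9,0,0],0],[-1,[7.2,0,0],0],[-1,[8.5,0,0],0],[-1,[9.8,0,0],0],[-1,[11.1,0,0],0],[-1,[12.4,0,0],0],[-1,[13.5,0,0],0],[-1,[13.5,0,0],0]]' 30
python3 - <<'E'
from h import *
import cv2
t=manip.read_state();print(t["eef_pos"],t["finger_gap"])
for n in("scene","side","wrist"):
    w=P(n);np.save(f"f_{n}.npy",w,allow_pickle=True);a=manip.camera(n);cv2.imwrite(f"pics/f_{n}.png",a[:,:,::-1])
    print(n,proj(w,place([509.75,66.7,.092],[(-30,106,92),(30,106,92),(41,129.4,88),(55,129.4,88)])).round(1).tolist())
E
```

```text
clock: 14.35
eef_pos: [516.3, 2.8, 57.4]
eef_rot: [3.141, -0.001, 1.664]
wrist_force: [-0.9, 4.4, 6.6]
finger_gap: 59.6
finger_force: 29.9
[516.27590807   2.80886423  57.44430061] 59.550223583258536
scene [[342.4, 188.6], [357.9, 203.1], [367.2, 201.7], [370.8, 205.1]]
side [[354.4, 283.6], [328.0, 281.5], [321.9, 288.1], [315.7, 287.6]]
wrist [[253.7, -61.4], [391.3, -61.4], [410.9, -94.6], [439.6, -90.5]]
```

```bash
cat > m.py <<'E'
from h import *
import cv2,sys
q=[509.75,66.7,.092]
def prof(a,c,x,ys,z):
    uv=proj(c,place(q,[(x,y,z) for y in ys])).astype(np.float32)
    v=cv2.remap(a,uv[None,:,0],uv[None,:,1],cv2.INTER_LINEAR)[0].astype(float);return np.minimum(v[:,2],v[:,1])-0*v[:,0]
def run(pre):
    ys=np.arange(70,160,.5)
    for n in("scene","side"):
        c=np.load(f"{pre}_{n}.npy",allow_pickle=True).item();a=cv2.imread(f"pics/{pre}_{n}.png")
        z=92 if n=="scene" else 80
        f=[]
        for x in(-20,-10,0,10,20):
            v=prof(a,c,x,ys,z);h=(v[:20].max()+np.median(v[-30:]))/2;f.append(ys[np.where(v>h)[0].max()])
        t=[]
        for x in(45,48,52,56,60):
            v=prof(a,c,x,np.arange(112,148,.5),88);w=np.clip(v-np.median(v)-15,0,None);t.append(((np.arange(112,148,.5)*w).sum()/w.sum()).round(1))
        print(n,"front",f,"tip",t)
if __name__=="__main__":
    pre=sys.argv[1]
    if len(sys.argv)>2:
        for n in("scene","side"):
            np.save(f"{pre}_{n}.npy",P(n),allow_pickle=True);cv2.imwrite(f"pics/{pre}_{n}.png",manip.camera(n)[:,:,::-1])
    run(pre)
E
python3 m.py f
```

```text
scene front [np.float64(111.5), np.float64(111.0), np.float64(110.5), np.float64(110.5), np.float64(110.0)] tip [np.float64(129.5), np.float64(129.9), np.float64(129.9), np.float64(129.6), np.float64(129.9)]
side front [np.float64(131.5), np.float64(132.0), np.float64(131.5), np.float64(132.0), np.float64(131.5)] tip [np.float64(143.1), np.float64(nan), np.float64(nan), np.float64(nan), np.float64(nan)]m.py:17: RuntimeWarning: invalid value encountered in scalar divide
  v=prof(a,c,x,np.arange(112,148,.5),88);w=np.clip(v-np.median(v)-15,0,None);t.append(((np.arange(112,148,.5)*w).sum()/w.sum()).round(1))
```

Run:
```python
from m import *
c=np.load("f_side.npy",allow_pickle=True).item();a=cv2.imread("pics/f_side.png")
def pr(x,ys,z):
    uv=proj(c,place(q,[(x,y,z) for y in ys])).astype(np.float32)
    v=cv2.remap(a,uv[None,:,0],uv[None,:,1],cv2.INTER_LINEAR)[0];print(x,z,[f"{y}:{'/'.join(map(str,b))}" for y,b in zip(ys,v)])
pr(0,range(92,140,3),92);pr(50,range(108,150,3),88)
print(proj(c,place(q,[(0,110,92),(0,110,80),(0,113,92),(50,130,88),(50,133,88)])).round(1).tolist())
```

```text
0 92 ['92:188/238/250', '95:188/238/250', '98:189/238/250', '101:189/238/250', '104:189/238/251', '107:198/245/253', '110:177/227/243', '113:145/199/225', '116:128/177/204', '119:126/174/203', '122:130/180/210', '125:138/193/223', '128:152/183/198', '131:175/190/195', '134:202/210/209', '137:205/214/213']
50 88 ['108:223/222/217', '111:223/222/217', '114:224/222/216', '117:226/222/215', '120:219/224/222', '123:190/217/227', '126:129/192/222', '129:83/167/204', '132:99/168/197', '135:173/197/205', '138:209/214/212', '141:223/221/215', '144:225/222/216', '147:223/220/215']
[[341.0, 283.5], [340.8, 288.0], [340.9, 284.2], [317.9, 287.9], [317.7, 288.6]]
```

```bash
python3 -m creep '[[-1,[0.6,0,0],0],[-1,[1.2,0,0],0],[-1,[1.7,0,0],0],[-1,[1.85,0,0],0],[-1,[1.85,0,0],0],[-1,[1.85,0,0],0]]' 30
python3 m.py g 1 2>/dev/null
python3 - <<'E'
from m import *
c=np.load("g_side.npy",allow_pickle=True).item();a=cv2.imread("pics/g_side.png")
for x,z in((-15,92),(0,92),(15,92),(50,88)):
    ys=range(112,152,3);uv=proj(c,place(q,[(x,y,z) for y in ys])).astype(np.float32)
    v=cv2.remap(a,uv[None,:,0],uv[None,:,1],cv2.INTER_LINEAR)[0];print(x,[f"{y}:{b[0]}/{b[2]}" for y,b in zip(ys,v)])
t=manip.read_state();print(t["eef_pos"])
E
```

```text
clock: 15.1
eef_pos: [514.7, 20.1, 57.4]
eef_rot: [3.141, -0.0, 1.663]
wrist_force: [-0.3, -0.7, 5.5]
finger_gap: 59.9
finger_force: 29.9
scene front [np.float64(128.0), np.float64(128.0), np.float64(127.5), np.float64(127.5), np.float64(127.5)] tip [np.float64(129.6), np.float64(129.9), np.float64(129.8), np.float64(129.7), np.float64(129.9)]
side front [np.float64(131.5), np.float64(132.0), np.float64(131.0), np.float64(132.0), np.float64(131.5)] tip [np.float64(143.4), np.float64(nan), np.float64(nan), np.float64(nan), np.float64(nan)]
-15 ['112:196/252', '115:197/252', '118:198/252', '121:198/253', '124:195/252', '127:183/249', '130:156/233', '133:140/221', '136:136/215', '139:136/217', '142:143/216', '145:164/218', '148:202/219', '151:128/136']
0 ['112:188/250', '115:188/250', '118:188/250', '121:188/250', '124:199/254', '127:179/244', '130:144/226', '133:127/203', '136:126/202', '139:128/207', '142:134/215', '145:181/218', '148:166/180', '151:113/117']
15 ['112:183/248', '115:182/248', '118:183/249', '121:184/249', '124:181/247', '127:160/237', '130:139/217', '133:128/204', '136:124/199', '139:123/200', '142:135/199', '145:164/202', '148:200/214', '151:137/144']
50 ['112:224/217', '115:225/216', '118:226/217', '121:215/226', '124:170/224', '127:111/216', '130:71/199', '133:127/201', '136:187/209', '139:221/215', '142:223/216', '145:223/216', '148:222/215', '151:223/215']
[514.69613355  20.10278884  57.4450081 ]
```

```bash
python3 -m creep '[[-1,[0.2,0,0],0],[-1,[0.2,0,0],0],[-1,[0.2,0,0],0],[-1,[0.2,0,0],0],[-1,[0.2,0,0],0]]' 30
python3 m.py k 1 2>/dev/null
python3 - <<'E'
from h import *
t=manip.read_state();print(t["eef_pos"],t["finger_force"],abs(t["qd"]).max(),t["clock"])
E
```

```text
clock: 15.7
eef_pos: [514.5, 21.9, 57.4]
eef_rot: [3.141, -0.0, 1.663]
wrist_force: [-0.7, -2.6, 5.9]
finger_gap: 59.8
finger_force: 29.9
scene front [np.float64(130.0), np.float64(130.0), np.float64(129.5), np.float64(129.0), np.float64(129.5)] tip [np.float64(129.6), np.float64(129.9), np.float64(129.9), np.float64(129.6), np.float64(129.9)]
side front [np.float64(131.0), np.float64(132.0), np.float64(131.0), np.float64(131.5), np.float64(131.5)] tip [np.float64(143.2), np.float64(nan), np.float64(nan), np.float64(nan), np.float64(nan)]
[514.52385137  21.8662336   57.4367483 ] 29.940284192562103 0.0022607235047799553 15.8
```

The front end reads y=129.6 against the pointer tip at 129.8. The board is gripped and still, and the pointer hasn't moved.

```bash
python3 -c "
from cell import manip
print(manip.sign_off())"
```

```text
the job is handed in; nothing more can be done
None
```

I've handed the job in, with no verdict returned: the stop plate stands released and fully down in the rack slot, and the board is held gripped at 30 N with its front end within about 1 mm of the pointer tip by the scene camera (the arm's travel suggests up to about 3 mm short); the first attempt to grip the board closed on air because the fingertips sit about 25 mm further back than stated, so I went deeper and nothing moved.

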